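# Open the pickle jar and put its press in

### The job

First unscrew the steel cap of the pickle jar that is held in the wooden block: twist it anticlockwise, letting go and gripping again as often as needed, until it lifts free, and lay it flat, top side up, on the white cutting board. Then stand the little pickle press, which lies on its side on that board, upright on its steel foot on the board and let go of it, take it again from above by the knob, and lower it gently, foot first, into the open jar so that it stands upright on the pickles. Leave the cap on the board and do not push the other things about.

Things in the scene. Friction and masses are not known exactly. Their poses are not given: they have to be found in the camera images.
- cap_center (a point): the jar's round ribbed steel screw cap, loose but screwed on at the start: 65 mm across, 24 mm high, open underneath, 60 g. Point: on its axis half-way up, 12 mm above its lower rim; z up along the axis. When shut its yaw is 0 to 0.2 rad more than the jar's (see jar_thread). A springy rubber seal presses it up with about 9 N at first, so it takes up to about 0.5 N m to start it.
- jar_thread (a point): the jar's neck, on its axis, 100 mm above the table; x, y, z as jar_mouth. Two ridges hold two lugs in the cap: it cannot be pulled off until turned anticlockwise (from above) to a yaw 2.5 rad more than the jar's; at about 2.68 rad a firm stop. Between the two it lifts straight off. The thread lets it rise up to 5 mm on the way but does not force it: it can be turned at one height.
- jar_mouth (a point): centre of the mouth of the glass pickle jar, at its glass rim, 112 mm above the table; z up. Fixed, in a square wooden block 110 mm wide, 22 mm high. Body 80 mm across up to 78 mm above the table, then the neck, 52 mm across (58 over the threads); mouth 46 mm wide inside. A rubber seal ring adds 3 to 5 mm on the rim. Inside, the flat level of the pickles lies 34 mm below the rim.
- board_top (a point): centre of the top face of the white cutting board, 15 mm above the table, fixed; x along its short side (250 mm), y along its long side (360 mm), z up.
- press_center (a point): the pickle press, loose, 110 g, 94 mm long: eight-sided steel foot, 34 mm across flats (37 over corners), 14 mm thick; wooden stem 12 mm thick; round wooden knob 18 mm across. Point: on its axis half-way, 47 mm from the foot's underside; z along the stem from foot to knob. It starts lying level on a flat of its foot on the board (stem axis 17 mm above it), knob pointing roughly away from the robot.
- press_knob (a point): centre of the press's knob, on its axis, 85 mm from the foot's underside. The press is foot-heavy: its centre of mass is on the axis 10 mm from the foot's underside, so when let go with the foot's edge on the board and the stem less than about 50 degrees from upright it rights itself.
- knife_mid (a point): kitchen knife lying on the board's far edge, along the board's y, 290 mm long, 34 mm wide, up to 16 mm thick; point in the middle. Bystander.
- turnip_mid (a point): turnip on a near corner of the board, 62 mm across, 50 mm high (leaf stubs to 70); point 25 mm up. Bystander.
- small_jar_mid (a point): small closed amber jar, 56 mm across, 85 mm high; point at its middle. Bystander.
- tin_mid (a point): tin, 72 mm across, 100 mm high; point at its middle. Bystander.
- dish_mid (a point): small white bowl, 100 mm across, 35 mm high; point at its middle. Bystander.
- tub_mid (a point): blue tub of radishes, 184 mm across, 75 mm high; point at its middle. Bystander.
Mind the look-alikes: they are no part of the job. Leave any blue or purple look-alike of the part that bears cap_center alone.

How it is judged:
On the way, in this order (a step that is already met when the one before it is completed fails the run):
1. the cap has been unscrewed and lies flat on the board, let go (x of cap_center in the frame of board_top between -0.11 and 0.11 m and y of cap_center in the frame of board_top between -0.165 and 0.165 m and z of cap_center in the frame of board_top between 0.006 and 0.016 m and angle between cap_center's own z axis and vertical below 0.1 rad and linear speed of cap below 0.03 m/s and contact force between the fingers and cap below 0.1 N), for 0.2 s.
2. the press stands upright on its foot on the board, let go (x of press_center in the frame of board_top between -0.12 and 0.12 m and y of press_center in the frame of board_top between -0.175 and 0.175 m and z of press_center in the frame of board_top between 0.04 and 0.053 m and angle between press_center's own z axis and vertical below 0.1 rad and linear speed of press below 0.03 m/s and contact force between the fingers and press below 0.1 N), for 0.2 s.
At the end, for the whole second after the job is handed in: The press stands in the jar on the pickles, foot down: within 12 mm of the jar's axis, its centre 5 to 20 mm above the glass rim, upright within 0.15 rad. The cap lies flat (0.1 rad), top up, on the board, its centre 15 mm or more inside the edges. Both at rest and let go (all of step 1 and horizontal distance between press_center and jar_mouth below 0.012 m and z of press_center in the frame of jar_mouth between 0.005 and 0.02 m and angle between press_center's own z axis and vertical below 0.15 rad and linear speed of press below 0.03 m/s and contact force between the fingers and press below 0.1 N); the robot touches nothing.
It fails at once if a bystander (knife, turnip, small jar, tin, dish, tub) is pushed more than 40 mm (distance of any of knife_mid, turnip_mid, small_jar_mid, tin_mid, dish_mid, tub_mid from where it was at the start of the episode above 0.04 m).
It fails at once if the press is dropped into the jar (faster than 0.6 m/s at its mouth) (horizontal distance between press_center and jar_mouth below 0.03 m and z of press_center in the frame of jar_mouth below 0.06 m and linear speed of press above 0.6 m/s).
It also fails if it takes over 72 s, if anything falls off the work surface, if the arm or the gripper's body presses on something with over 40 N, if the wrist force passes 120 N, or if a joint passes its speed limit or range.

### The arm

A 7-joint arm with a two-finger parallel gripper is mounted at the origin on the work surface. World frame = base frame: x ahead of the robot, y to its left, z up, the work surface at z = 0. Lengths are in m, angles in rad, forces in N, time in s.
With the tool pointing down it reaches from about 0.425 to 1.025 m from the base axis. Payload 3.6 kg.
Tool frame: the origin (TCP) lies at the very end of the fingers, on their centre line; the grasp point (between the pads) lies 19 mm behind it; x points along the fingers, z is the direction in which the jaws open and shut, and the axes are right-handed (so a half turn about x gives the same grasp; the last joint's range is limited). The gripper opens to 85 mm and grips with 20 to 120 N. Pads are 22 mm wide; open, the fingers measure 114 mm over their backs; the gripper's body (76 mm by 85 mm) begins 54 mm behind the grasp point. The pads swing forward as they close: fully open they stand 13 mm farther back than shut.
Start: joints at [1.05, 0.591, 0.048, 1.609, -0.033, 0.943, -0.034], TCP at [0.301, -0.66, 0.231] pointing down, gripper open.
Joint ranges: [-2.69, 2.69], [-0.47, 2.24], [-1.27, 1.36], [0.19, 2.51], [-1.53, 4.68], [0.08, 2.07], [-3.09, 3.09]. Speed limits (rad/s): [2.57, 2.57, 3.14, 3.14, 3.14, 3.14, 3.14].

### API

Orientations are given as a unit quaternion [w, x, y, z].
In Python, from station import r gives the robot as it stands.
- The arm moves only by the shell command python3 -m jog 'ROWS' [OPENING] [FORCE]. ROWS is JSON, a list of rows, each a list of 4 numbers: the shift along the tool's x, y, z scaled (see below), then the turn about the tool's x scaled (see below). In form: [[x, y, z, roll], ...]. A call has 1 to 8 rows; each row shifts and turns the pose as measured when the row begins, along the tool's axes as they then stand; what a row does not reach is not made up. The controller multiplies each number of a shift by 0.03 m and each number of a turn by 0.1 rad. A row lasts 1/12 s, in which the tool goes at most 41.7 mm and 7.16 degrees, less where a joint would pass 70% of its speed; a pose out of reach is approached as far as the arm can. A call with a number of a shift or a turn outside -1 to 1 is refused whole. A call with a gripper value outside its range is refused whole. OPENING is the gripper command: -1 is shut, 1 is fully open, values between are in proportion, set as the call begins (- or left out, the last holds). The fingers move at their own pace and stop on an object; FORCE is the grip in N (left out, the last holds). Time passes only in rows, so rows that do not move let the fingers close. It gives the time, the measured TCP pose, the force and the opening at its end, in the units of the state.
- r.get_state(): the state, without advancing time (a new reading comes with each control period).
- r.camera(name): name is "scene" or "top"; returns a dict with "pixels" (384x512x3 uint8, red, green, blue), "depth" (384x512 float32, m along the optical axis (not along the pixel's ray), 0 where there is no reading), "mtx" (3x3 intrinsics, pixels), "eye" and "orientation" of the camera in the world. Camera axes: x right, y down, z forward; pixel columns grow to the right and rows downward; lengths in m; the calibration is good to about 2 mm. A picture is of the moment at which its call begins.
- r.hand_in(): hands the job in, once; it reports no verdict.
Trained networks look in the newest picture that a camera, given by its name, has taken for a name from the list of things; names that differ only in an ending like _2 or _b are one class to them, and where a whole thing is asked for, a point or a joint stands for the part that bears it (a point fixed in the world has none). Each returns a list of dicts, best first, with "score" (0 to 1); they miss things now and then, are a little off and sometimes report something else, mostly with a low value. They report only what shows in the picture. A call takes as long as a camera call. They do not tell look-alikes from the thing itself.
- r.search_frame(camera, name): "position" ([x, y, z] in m, in the coordinates of the camera as it stood for that picture, good to about 4 mm: the middle of the surface that is visible of it).
The state is a dict: "t": time; "joint_pos": joint angles; "joint_velocities": joint speeds; "joint_torque": joint torques, N m; "ee_pos": TCP position; "tool_rot": TCP orientation; "ft_force": force on the tool from outside, world axes, zero at the start; "torque": the same for the moment, N m; "finger_gap": opening from 0.0 (shut) to 1.0 (fully open).
Only numpy, scipy, OpenCV 4.12 (cv2) and the standard library are available. Lean on these libraries where they do the work, as an engineer would, in place of code of your own. Each camera call takes 0.05 s, during which the arm holds its last target. There are 200 camera calls.

## Working session

There is one attempt and no reset: what is moved stays moved. The work goes in short steps, Python scripts to look and compute and a shell command to move; the robot and the scene stay as the last step left them, time stands still between calls to the robot, and variables do not carry over. Pictures are saved under pics/ and viewed, about 8 in all and at most 12, crops included, and the job is handed in when it is done.

```bash
ls; mkdir -p pics; cat > h.py <<'E'
import numpy as np, cv2
from scipy.spatial.transform import Rotation as R
from station import r
def rot(q): return R.from_quat([q[1],q[2],q[3],q[0]]).as_matrix()
def cam(n):
    c=r.camera(n); c['R']=rot(c['orientation']); c['eye']=np.array(c['eye']); c['K']=np.array(c['mtx']); return c
def cloud(c):
    d=c['depth']; v,u=np.mgrid[:d.shape[0],:d.shape[1]]; K=c['K']
    P=np.stack([(u-K[0,2])/K[0,0]*d,(v-K[1,2])/K[1,1]*d,d],-1)
    W=P@c['R'].T+c['eye']; W[d==0]=np.nan; return W
def proj(c,p):
    q=(np.array(p)-c['eye'])@c['R']; return (c['K']@(q/q[2]))[:2]
def find(c,cn,name):
    return [(round(x['score'],2),np.round(c['R']@np.array(x['position'])+c['eye'],3)) for x in r.search_frame(cn,name)]
def save(c,f): cv2.imwrite('pics/'+f,c['pixels'][:,:,::-1])
E
cat > a.py <<'E'
from h import *
s=r.get_state(); print(s['t'],s['ee_pos'],s['tool_rot'],s['finger_gap'],s['ft_force'])
M=rot(s['tool_rot']); print(M.round(3))
for n in ['top','scene']:
    c=cam(n); save(c,n+'0.png'); np.savez('pics/'+n+'0.npz',**{k:np.array(c[k]) for k in ['pixels','depth','eye','R','K']}); print(n,c['eye'],c['K'][0,0],c['R'][:,2])
    for m in ['cap_center','jar_mouth','board_top','press_center','press_knob','knife_mid','turnip_mid','small_jar_mid','tin_mid','dish_mid','tub_mid']:
        for sc,p in find(c,n,m)[:3]: print(m,sc,p,proj(c,p).round())
a=cv2.imread('pics/top0.png');b=cv2.imread('pics/scene0.png')
E
python3 a.py
```

```text
pics
0.0 [ 0.30042921 -0.65890126  0.23013586] [ 0.59406562  0.38284972  0.59543741 -0.38205552] 1.000537230400628 [ 0.70353391 -0.14110315 -1.07111058]
[[-0.001  0.91   0.415]
 [ 0.002  0.415 -0.91 ]
 [-1.    -0.    -0.002]]
top [ 0.43453311 -0.07804793  1.50184759] 457.1628134428479 [ 0.12427198 -0.01388223 -0.99215108]
cap_center 0.91 [0.664 0.266 0.021] [141. 180.]
cap_center 0.69 [0.527 0.298 0.118] [121. 220.]
cap_center 0.69 [0.525 0.16  0.022] [172. 224.]
jar_mouth 0.55 [0.516 0.281 0.021] [134. 226.]
board_top 0.74 [ 0.574 -0.105  0.016] [254. 210.]
press_center 0.52 [ 0.567 -0.176  0.035] [276. 212.]
press_knob 0.67 [ 0.563 -0.171  0.036] [275. 213.]
knife_mid 0.16 [ 0.788 -0.203  0.018] [285. 146.]
turnip_mid 0.84 [0.495 0.031 0.056] [211. 233.]
small_jar_mid 0.67 [0.772 0.18  0.084] [165. 144.]
tin_mid 0.64 [ 0.772 -0.035  0.098] [233. 144.]
dish_mid 0.67 [ 0.787 -0.203  0.016] [285. 147.]
tub_mid 0.81 [ 0.518 -0.472  0.067] [371. 228.]
scene [ 1.20652284 -0.81832492  0.68480186] 412.2655985593747 [-0.52669301  0.66395135 -0.5308136 ]
cap_center 0.84 [0.534 0.151 0.022] [279. 178.]
cap_center 0.74 [0.535 0.287 0.118] [303. 137.]
cap_center 0.61 [0.675 0.253 0.02 ] [333. 178.]
jar_mouth 0.89 [0.543 0.274 0.031] [302. 162.]
jar_mouth 0.71 [0.786 0.16  0.05 ] [352. 193.]
board_top 0.67 [ 0.581 -0.148  0.014] [231. 229.]
board_top 0.34 [ 0.682 -0.155  0.023] [258. 241.]
press_center 0.5 [ 0.551 -0.178  0.038] [215. 223.]
press_knob 0.62 [ 0.552 -0.179  0.039] [215. 223.]
knife_mid 0.56 [ 0.682 -0.153  0.021] [259. 241.]
turnip_mid 0.83 [0.503 0.018 0.054] [246. 183.]
small_jar_mid 0.55 [0.785 0.161 0.049] [352. 193.]
dish_mid 0.64 [0.533 0.286 0.117] [302. 137.]
dish_mid 0.62 [ 0.776 -0.192  0.021] [280. 264.]
tub_mid 0.82 [ 0.535 -0.478  0.065] [116. 275.]
tub_mid 0.45 [0.547 0.277 0.027] [303. 163.]
```

View pics/top0.png

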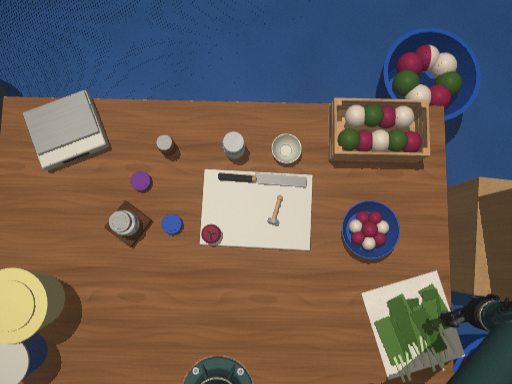

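View pics/scene0.png

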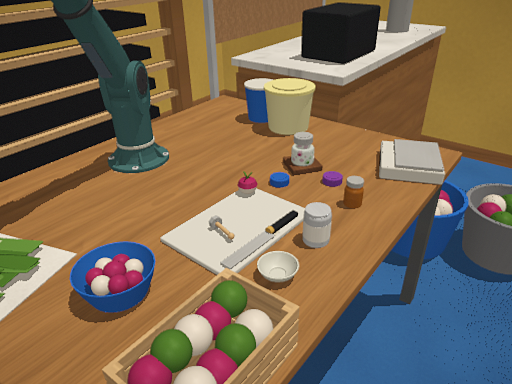

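Top view: jar with steel cap at (124,222) in its block, press on the board with foot at (271,221) and knob at (280,198); blue/purple lids at (172,224) and (141,181) are decoys, turnip at (211,234), knife along the board's far edge. Now precise measurements from depth.

```bash
cat > b.py <<'E'
from h import *
for n in ['top','scene']:
    c=dict(np.load(f'pics/{n}0.npz')); W=cloud(c); px=c['pixels'].astype(int)
    x,y,z=W[...,0],W[...,1],W[...,2]
    def rep(m,t):
        P=W[m]; print(n,t,len(P),'med',np.median(P,0).round(4),'min',P.min(0).round(4),'max',P.max(0).round(4)); return P
    table=(abs(z)<.03)&(abs(x-.6)<.2)&(abs(y-.05)<.1); print('table z',np.nanmedian(z[(x>.4)&(x<.46)&(abs(y)<.2)]))
    j=(abs(x-.53)<.1)&(abs(y-.29)<.1)
    P=rep(j&(z>.115),'captop')
    (cx,cy),rad=cv2.minEnclosingCircle(P[:,:2].astype(np.float32)); print('circ',cx,cy,rad)
    P=rep(j&(z>.015)&(z<.035),'block'); print(cv2.minAreaRect(P[:,:2].astype(np.float32)))
    white=(px.min(-1)>170)&(abs(z-.015)<.008)&(x>.4)&(x<.85)&(y<.15)&(y>-.35)
    P=rep(white,'board'); print(cv2.minAreaRect(P[:,:2].astype(np.float32)))
    pr=(z>.021)&(x>.5)&(x<.64)&(y<-.1)&(y>-.25)
    P=rep(pr,'press'); print(P[np.argsort(P[:,0])][::4].round(3))
    print('tool-ish')
E
python3 b.py
```

```text
table z 9.682681142875182e-05
top captop 330 med [0.5241 0.304  0.1197] min [0.4939 0.2705 0.115 ] max [0.5575 0.3348 0.1277]
circ 0.5247674584388733 0.3033193051815033 0.03290864825248718
top block 563 med [0.5192 0.2869 0.0216] min [0.4508 0.19   0.0151] max [0.5995 0.3783 0.0344]
((0.5198211073875427, 0.28045856952667236), (0.1546584665775299, 0.12804053723812103), 54.75016403198242)
top board 6484 med [ 0.5689 -0.1113  0.0149] min [ 0.4507 -0.292   0.007 ] max [0.7954 0.0696 0.023 ]
((0.6274995803833008, -0.11341197788715363), (0.35678809881210327, 0.3424573838710785), 87.94038391113281)
top press 199 med [ 0.5668 -0.1746  0.037 ] min [ 0.5036 -0.2478  0.021 ] max [ 0.638  -0.1034  0.0524]
[[ 0.504 -0.17   0.023]
 [ 0.511 -0.229  0.021]
 [ 0.522 -0.125  0.021]
 [ 0.53  -0.202  0.023]
 [ 0.532 -0.175  0.038]
 [ 0.534 -0.171  0.049]
 [ 0.535 -0.178  0.039]
 [ 0.537 -0.165  0.052]
 [ 0.538 -0.153  0.041]
 [ 0.538 -0.15   0.031]
 [ 0.541 -0.162  0.048]
 [ 0.541 -0.159  0.045]
 [ 0.541 -0.178  0.043]
 [ 0.544 -0.168  0.05 ]
 [ 0.544 -0.159  0.044]
 [ 0.547 -0.161  0.052]
 [ 0.547 -0.1
[... 2155 characters left out ...]
551 -0.163  0.043]
 [ 0.551 -0.154  0.024]
 [ 0.554 -0.156  0.03 ]
 [ 0.556 -0.17   0.036]
 [ 0.56  -0.178  0.032]
 [ 0.563 -0.177  0.033]
 [ 0.565 -0.175  0.036]
 [ 0.568 -0.174  0.037]
 [ 0.571 -0.178  0.037]
 [ 0.574 -0.178  0.038]
 [ 0.578 -0.183  0.033]
 [ 0.582 -0.182  0.037]
 [ 0.583 -0.176  0.038]
 [ 0.588 -0.181  0.036]
 [ 0.59  -0.184  0.035]
 [ 0.594 -0.188  0.033]
 [ 0.598 -0.189  0.032]
 [ 0.6   -0.183  0.036]
 [ 0.603 -0.19   0.032]
 [ 0.605 -0.189  0.035]
 [ 0.611 -0.192  0.036]
 [ 0.615 -0.188  0.039]
 [ 0.616 -0.185  0.041]
 [ 0.617 -0.196  0.029]
 [ 0.619 -0.193  0.031]
 [ 0.62  -0.19   0.036]
 [ 0.622 -0.193  0.029]
 [ 0.623 -0.19   0.034]
 [ 0.625 -0.193  0.03 ]]
tool-ish
```

```bash
python3 -m jog '[[0,0.77,-1,0],[0,0.77,-1,0],[0,0.77,-1,0],[0,0.77,-1,0],[0,0.77,-1,0],[0,0.77,-1,0],[0,0.77,-1,0],[0,0.77,-1,0.5]]' 1 80
cat > s.py <<'E'
import sys
from h import *
s=r.get_state(); M=rot(s['tool_rot']); p=s['ee_pos']
print('t',round(s['t'],2),'p',np.round(p,4),'yawz',round(np.arctan2(M[1,2],M[0,2]),4),'tilt',M[2,0].round(4),'j',np.round(s['joint_pos'],2),'gap',round(s['finger_gap'],3),'F',np.round(s['ft_force'],1),'T',np.round(s['torque'],2))
if len(sys.argv)>3:
    g=np.array([float(v) for v in sys.argv[1:4]]); print('units',((g-p)@M/.03).round(2))
E
python3 s.py 0.5255 0.3025 0.2
```

```text
t: 1.87
ee_pos: [0.3678, -0.3667, 0.2291]
tool_rot: [0.584, 0.399, 0.578, -0.407]
ft_force: [1.0, -0.3, 0.5]
finger_gap: 1.002
t 1.87 p [ 0.3678 -0.3667  0.2291] yawz -1.2121 tilt -0.9999 j [ 0.66  0.33  0.04  2.08 -0.01  0.72 -0.51] gap 1.002 F [ 1.  -0.3  0.5] T [ 0.   -0.01 -0.03]
units [  0.68  12.75 -19.05]
```

```bash
python3 -m jog '[[0,0.67,-1,0],[0,0.67,-1,0],[0,0.67,-1,0],[0,0.67,-1,0],[0,0.67,-1,0],[0,0.67,-1,0],[0,0.67,-1,0],[0,0.67,-1,0]]' >/dev/null
python3 -m jog '[[0,0.67,-1,0],[0,0.67,-1,0],[0,0.67,-1,0],[0,0.67,-1,0],[0,0.67,-1,0],[0,0.67,-1,0],[0,0.67,-1,0],[0,0.67,-1,0]]' >/dev/null;  python3 s.py 0.5255 0.3025 0.2
```

```text
t 3.2 p [0.5075 0.2238 0.2278] yawz -1.2164 tilt -0.9997 j [-0.4   0.38 -0.14  2.    0.11  0.76 -1.83] gap 1.002 F [ 0.5 -0.3 -0.4] T [ 0.04 -0.01 -0.02]
units [ 0.89  1.46 -2.27]
```

```bash
python3 -m jog '[[0.3,0.75,-1,0],[0.3,0.75,-1,0],[0.3,0,-0.27,0],[0,0,0,0]]' >/dev/null;  python3 s.py 0.5255 0.3025 0.082
python3 - <<'E'
from h import *
c=cam('scene'); save(c,'s1.png')
print(find(c,'scene','cap_center'))
E
```

```text
t 3.53 p [0.5288 0.3195 0.2008] yawz -1.2055 tilt -0.9997 j [-0.52  0.49 -0.15  1.89  0.13  0.75 -1.95] gap 1.002 F [-0.4 -0.9 -0.7] T [-0.04  0.08  0.01]
units [ 3.96 -0.38  0.44]
[(0.78, array([0.532, 0.284, 0.121])), (0.73, array([0.536, 0.148, 0.022])), (0.56, array([0.671, 0.253, 0.025]))]
```

```bash
python3 - <<'E'
import cv2
a=cv2.imread('pics/s1.png')[60:210,220:400]; cv2.imwrite('pics/s1c.png',cv2.resize(a,None,fx=4,fy=4,interpolation=2))
E
```

```text
(no output)
```

View pics/s1c.png

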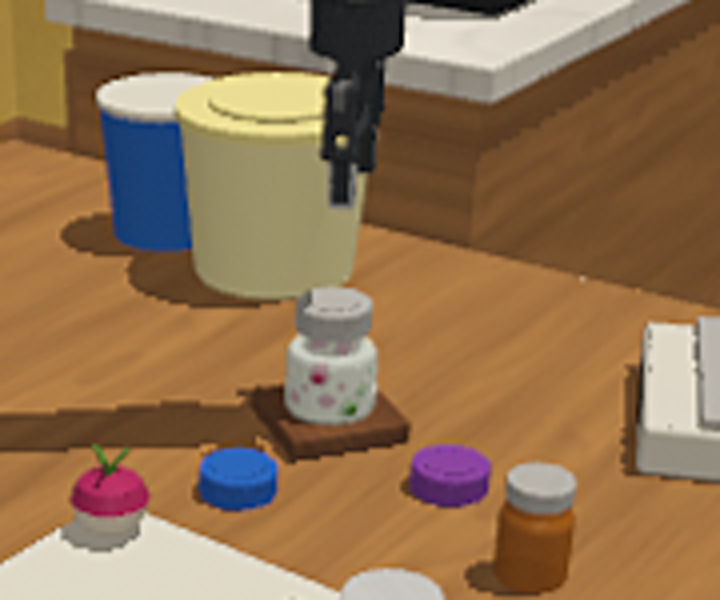

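The crop (scene) shows the open gripper above the shut jar, cap at (335,320) in the crop; jaws roughly above it. I correct the overshoot and descend.

```bash
python3 -m jog '[[0.4,-0.38,0.44,0],[0.4,0,0,0],[0,0,0,0]]' >/dev/null;  python3 s.py 0.5255 0.3025 0.082; python3 -m jog '[[0.5,0,0,0],[0.5,0,0,0],[0.5,0,0,0],[0.4,0,0,0],[0,0,0,0]]'>/dev/null;  python3 s.py 0.5255 0.3025 0.082
```

```text
t 3.88 p [0.5265 0.2954 0.1804] yawz -1.2136 tilt -0.9995 j [-0.5   0.5  -0.14  1.94  0.14  0.69 -1.94] gap 1.003 F [-1.3 -0.3  0.5] T [ 0.    0.06 -0.03]
units [ 3.28 -0.03 -0.28]
t 4.3 p [0.5327 0.2847 0.1277] yawz -1.2276 tilt -0.9993 j [-0.5   0.57 -0.11  1.98  0.16  0.58 -1.96] gap 0.998 F [ 0.  -0.2 -0.1] T [-0.02  0.08 -0.  ]
units [ 1.51 -0.07 -0.67]
```

```bash
python3 -m jog '[[0.1,-0.07,-0.5,0],[0,0,0,0],[0,0,0,0]]' >/dev/null;  python3 s.py 0.5255 0.3025 0.082; python3 - <<'E'
from h import *
print(rot(r.get_state()['tool_rot'])[:,0])
E
```

```text
t 4.55 p [0.5278 0.2946 0.1263] yawz -1.233 tilt -0.9992 j [-0.52  0.57 -0.11  1.98  0.16  0.58 -1.98] gap 0.999 F [1.1 0.2 0.9] T [0.01 0.03 0.03]
units [ 1.47 -0.03 -0.31]
[ 0.03871711 -0.01092762 -0.99919046]
```

```bash
python3 -m jog '[[0.3,-0.03,-0.35,0],[0.4,0,-0.05,0],[0.4,0,0,0],[0.2,0,0,0],[0,0,0,0]]' >/dev/null;  python3 s.py 0.5255 0.3025 0.082
```

```text
t 4.97 p [0.5265 0.3055 0.0858] yawz -1.2343 tilt -0.999 j [-0.55  0.63 -0.09  1.99  0.18  0.5  -2.02] gap 1.0 F [-0.6 -0.4 -0.3] T [ 0.01  0.04 -0.03]
units [ 0.13 -0.07  0.08]
```

```bash
python3 -m jog '[[0.15,-0.07,0.08,0],[0,0,0,0]]' >/dev/null;  python3 s.py 0.5255 0.3025 0.082; python3 -m jog '[[0,0,0,0],[0,0,0,0],[0,0,0,0],[0,0,0,0],[0,0,0,0],[0,0,0,0]]' -1 80 >/dev/null;  python3 s.py 0.5255 0.3025 0.082
```

```text
t 5.13 p [0.5249 0.3015 0.0795] yawz -1.2344 tilt -0.9991 j [-0.55  0.64 -0.09  2.    0.18  0.48 -2.02] gap 0.997 F [-0.6 -0.4 -0.2] T [-0.05  0.1  -0.03]
units [-0.08  0.03 -0.02]
t 5.63 p [0.5248 0.3017 0.0799] yawz -1.2355 tilt -0.9991 j [-0.55  0.64 -0.09  2.    0.18  0.48 -2.02] gap 0.744 F [-0.2 -0.3 -0.4] T [ 0.26  0.12 -0.01]
units [-0.07  0.03 -0.02]
```

```bash
for i in 1; do python3 -m jog '[[0,0,0,-1],[0,0,0,-1],[0,0,0,-1],[0,0,0,-1],[0,0,0,-1],[0,0,0,-1],[0,0,0,-1],[0,0,0,-1]]' >/dev/null;  python3 s.py 0.5255 0.3025 0.08; done
```

```text
t 6.3 p [0.525  0.3002 0.0809] yawz -0.4099 tilt -0.9991 j [-0.39  0.65 -0.31  1.99  0.44  0.53 -1.43] gap 0.746 F [0.4 0.  0.5] T [ 0.34  0.17 -0.23]
units [ 0.03  0.08 -0.02]
```

```bash
python3 -m jog '[[0,0,0,-1],[0,0,0,-1],[0,0,0,-1],[0,0,0,-1],[0,0,0,-1],[0,0,0,-1],[0,0,0,-1],[0,0,0,-1]]' >/dev/null;  python3 s.py 0.5255 0.3025 0.08;python3 -m jog '[[0,0,0,-1],[0,0,0,-1],[0,0,0,-1],[0,0,0,-1],[0,0,0,-1],[0,0,0,-1]]' >/dev/null;  python3 s.py 0.5255 0.3025 0.08
```

```text
t 6.97 p [0.5285 0.3007 0.0828] yawz 0.4181 tilt -0.9989 j [-0.24  0.69 -0.53  1.98  0.66  0.61 -0.8 ] gap 0.747 F [-0.4  0.8 -0.9] T [ 0.34  0.2  -0.02]
units [ 0.09  0.1  -0.07]
t 7.47 p [0.5297 0.302  0.0835] yawz 1.0469 tilt -0.9988 j [-0.14  0.73 -0.69  1.98  0.8   0.68 -0.29] gap 0.749 F [-0.2  0.9 -0.5] T [ 0.28  0.1  -0.03]
units [ 0.11  0.14 -0.06]
```

```bash
python3 -m jog '[[0,0,0,-1],[0,0,0,-0.5],[0,0,0,0]]' >/dev/null;  python3 s.py 0.5255 0.3025 0.08; python3 -m jog '[[0,0,0,-0.5],[0,0,0,-0.5],[0,0,0,0]]' >/dev/null;  python3 s.py 0.5255 0.3025 0.08
```

```text
t 7.72 p [0.5283 0.3043 0.0836] yawz 1.1905 tilt -0.9991 j [-0.11  0.74 -0.73  1.98  0.82  0.7  -0.17] gap 0.746 F [-0.1 -0.2 -0.4] T [ 0.05 -0.   -0.78]
units [ 0.11  0.07 -0.09]
t 7.97 p [0.5292 0.3032 0.0835] yawz 1.2689 tilt -0.9992 j [-0.09  0.75 -0.75  1.97  0.83  0.71 -0.09] gap 0.743 F [-2.4  2.5 -1. ] T [0.18 0.49 0.3 ]
units [ 0.11  0.11 -0.06]
```

```bash
python3 -m jog '[[-0.2,0,0,0],[-0.2,0,0,0],[0,0,0,0]]' >/dev/null;  python3 s.py; python3 -m jog '[[-0.3,0,0,0],[-0.3,0,0,0],[0,0,0,0]]' >/dev/null;  python3 s.py
```

```text
t 8.22 p [0.5285 0.3032 0.0869] yawz 1.2629 tilt -0.9994 j [-0.08  0.75 -0.76  1.97  0.82  0.72 -0.08] gap 0.746 F [-9.8 -8.3 44.4] T [-1.84  1.71 -0.09]
t 8.47 p [0.5288 0.3025 0.1037] yawz 1.2624 tilt -0.9994 j [-0.07  0.73 -0.78  1.96  0.79  0.74 -0.06] gap 0.742 F [ 0.2  0.7 -0.4] T [0.02 0.05 0.01]
```

```bash
python3 -m jog '[[-0.5,0,0,0],[-0.7,0,0,0],[-0.7,0,0,0],[0,0,0,0]]' >/dev/null;  python3 s.py
python3 - <<'E'
from h import *
c=cam('scene'); W=cloud(c)
a=c['pixels'][60:180,240:360,::-1]; cv2.imwrite('pics/s2c.png',cv2.resize(a,None,fx=4,fy=4,interpolation=2))
E
```

```text
t 8.8 p [0.5261 0.3003 0.1652] yawz 1.2631 tilt -0.9994 j [-0.01  0.65 -0.85  1.93  0.69  0.84  0.02] gap 0.743 F [ 1.   1.  -0.5] T [0.08 0.02 0.01]
```

View pics/s2c.png

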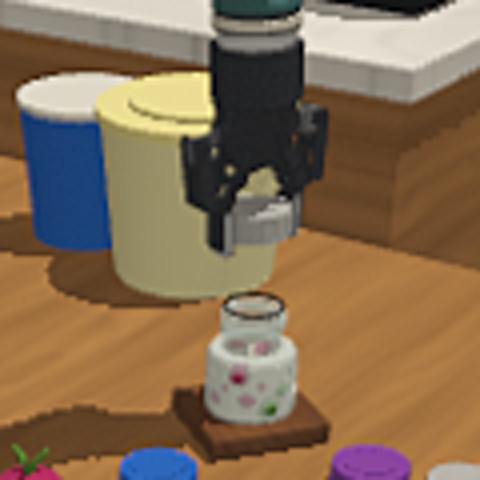

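The crop shows the steel cap held between the fingers at (262,220) and the jar open at (255,305). Now carry it to the board.

```bash
python3 s.py 0.625 -0.035 0.165; python3 - <<'E'
from h import *
c=dict(np.load('pics/top0.npz'))
def ray(u,v,z):
    d=c['R']@np.linalg.inv(c['K'])@[u,v,1]; return (c['eye']+d*(z-c['eye'][2])/d[2])[:2].round(3)
g=c['pixels'].min(-1); m=((g>150)).astype(np.uint8); m[:160]=0;m[255:]=0;m[:,:195]=0;m[:,320:]=0
n,l,st,_=cv2.connectedComponentsWithStats(m); k=1+np.argmax(st[1:,4]); pts=np.argwhere(l==k)[:,::-1].astype(np.float32)
box=cv2.boxPoints(cv2.minAreaRect(pts)); print('board',[ray(*b,.015) for b in box], np.mean([ray(*b,.015) for b in box],0))
print('knife',ray(219,177,.02),ray(306,184,.018)); print('turnip',ray(211,233,.04))
E
```

```text
t 8.85 p [0.5256 0.2995 0.1637] yawz 1.2628 tilt -0.9995 j [-0.02  0.66 -0.85  1.94  0.69  0.84  0.02] gap 0.74 F [-0.3 -0.4 -0.4] T [-0.04  0.03  0.02]
units [ 0.01 -6.54 -9.62]
board [array([0.462, 0.07 ]), array([0.709, 0.064]), array([ 0.696, -0.298]), array([ 0.449, -0.285])] [ 0.579   -0.11225]
knife [0.681 0.012] [ 0.663 -0.274]
turnip [0.496 0.032]
```

```bash
python3 -m jog '[[0,-0.3,-0.5,0],[0,-0.5,-0.9,0],[0,-0.5,-0.9,0],[0,-0.5,-0.9,0],[0,-0.5,-0.9,0],[0,-0.5,-0.9,0],[0,-0.5,-0.9,0],[0,-0.5,-0.9,0]]' >/dev/null; python3 -m jog '[[0,-0.5,-0.9,0],[0,-0.3,-0.5,0],[0,0,0,0],[0,0,0,0]]' >/dev/null; python3 s.py 0.59 -0.045 0.03
```

```text
t 9.85 p [0.5797 0.0081 0.161 ] yawz 1.2666 tilt -0.9997 j [ 0.52  0.64 -0.88  1.99  0.7   0.81  0.5 ] gap 0.751 F [-1.   0.6  0.1] T [0.08 0.05 0.02]
units [ 4.38 -0.75 -1.62]
```

```bash
python3 -m jog '[[0.5,-0.4,-0.8,0],[0.7,-0.3,-0.7,0],[0.7,0,0,0],[0.7,0,0,0],[0.4,0,0,0],[0,0,0,0],[0,0,0,0]]' >/dev/null; python3 s.py 0.59 -0.045 0.03
python3 - <<'E'
from h import *
c=cam('scene'); W=cloud(c); s=r.get_state(); p=np.array(s['ee_pos'])
m=(np.hypot(W[...,0]-p[0],W[...,1]-p[1])<.06)&(W[...,2]>.02)
px=c['pixels'].astype(int)
for lo in np.arange(.02,.12,.004):
    k=m&(W[...,2]>=lo)&(W[...,2]<lo+.004)
    if k.sum(): print(round(lo,3),k.sum(),px[k].mean(0).round(),np.round([W[k][:,0].min(),W[k][:,0].max(),W[k][:,1].min(),W[k][:,1].max()],3))
E
```

```text
t 10.43 p [ 0.5887 -0.0313  0.0698] yawz 1.2804 tilt -0.9996 j [ 0.5   0.76 -0.76  2.02  0.86  0.68  0.46] gap 0.745 F [ 0.3  0.3 -1.1] T [0.01 0.02 0.02]
units [ 1.33 -0.14 -0.44]
0.072 1 [178. 172. 158.] [ 0.583  0.583 -0.071 -0.071]
0.076 4 [92. 91. 87.] [ 0.58   0.586 -0.072 -0.067]
0.08 7 [70. 73. 73.] [ 0.582  0.609 -0.075 -0.   ]
0.084 20 [89. 88. 84.] [ 0.572  0.615 -0.079  0.007]
0.088 38 [105. 102.  97.] [ 0.568  0.62  -0.077 -0.002]
0.092 33 [110. 107. 101.] [ 0.568  0.617 -0.078  0.007]
0.096 35 [101.  98.  93.] [ 0.569  0.619 -0.078  0.007]
0.1 42 [104. 101.  95.] [ 0.57   0.619 -0.077  0.005]
0.104 59 [114. 109. 102.] [ 0.559  0.617 -0.077  0.007]
0.108 153 [121. 117. 110.] [ 0.565  0.618 -0.077  0.008]
0.112 16 [77. 77. 77.] [ 0.577  0.619 -0.081  0.007]
0.116 13 [36. 36. 39.] [ 0.579  0.61  -0.078  0.011]
```

```bash
python3 -m jog '[[0.4,-0.14,-0.4,0],[0.4,0,0,0],[0.3,0,0,0],[0,0,0,0],[0,0,0,0]]' >/dev/null; python3 s.py 0.59 -0.045 0.013
```

```text
t 10.9 p [ 0.593  -0.0428  0.0373] yawz 1.2831 tilt -0.9994 j [ 0.49  0.81 -0.71  2.02  0.92  0.63  0.43] gap 0.744 F [ 0.3  0.3 -0.7] T [ 0.01  0.02 -0.02]
units [ 0.81  0.1  -0.11]
```

```bash
python3 -m jog '[[0.3,0.05,-0.05,0],[0.3,0,0,0],[0.2,0,0,0],[0,0,0,0],[0,0,0,0]]' >/dev/null; python3 s.py 0.59 -0.045 0.013;
```

```text
t 11.32 p [ 0.592  -0.0436  0.0108] yawz 1.2831 tilt -0.9994 j [ 0.46  0.84 -0.67  2.03  0.98  0.59  0.39] gap 0.745 F [-0.2  0.1  0. ] T [-0.    0.04  0.  ]
units [-0.07  0.05 -0.06]
```

```bash
python3 -m jog '[[0.12,0,0,0],[0,0,0,0]]' >/dev/null; python3 s.py; python3 -m jog '[[0,0,0,0],[0,0,0,0],[0,0,0,0],[0,0,0,0],[0,0,0,0],[0,0,0,0]]' 1 20 >/dev/null; python3 s.py; python3 -m jog '[[-0.4,0,0,0],[-0.7,0,0,0],[-0.7,0,0,0],[-0.7,0,0,0],[-0.7,0,0,0],[-0.4,0,0,0],[0,0,0,0]]' >/dev/null; python3 s.py
cat > look.py <<'E'
from h import *
c=cam('scene'); save(c,'s3.png'); W=cloud(c)
k=(np.hypot(W[...,0]-.592,W[...,1]+.044)<.06)&(W[...,2]>.03)&(W[...,2]<.06)
P=W[k]; print(len(P),P.min(0),P.max(0),np.median(P,0)); A=np.c_[P[:,:2],np.ones(len(P))]; print(np.linalg.lstsq(A,P[:,2],rcond=None)[0])
a=c['pixels'][130:270,160:330,::-1]; cv2.imwrite('pics/s3c.png',cv2.resize(a,None,fx=4,fy=4,interpolation=2))
E
python3 look.py
```

```text
t 11.48 p [ 0.5926 -0.0432  0.0106] yawz 1.2828 tilt -0.9994 j [ 0.46  0.84 -0.67  2.03  0.98  0.59  0.38] gap 0.742 F [ 0.2 -0.1 -0.9] T [ 0.03  0.09 -0.  ]
t 11.98 p [ 0.5942 -0.0425  0.0118] yawz 1.2835 tilt -0.9992 j [ 0.46  0.84 -0.67  2.03  0.98  0.59  0.38] gap 1.0 F [ 0.5 -0.6  0.5] T [-0.02  0.05  0.05]
t 12.57 p [ 0.588  -0.0423  0.1259] yawz 1.2848 tilt -0.9994 j [ 0.57  0.69 -0.84  2.    0.77  0.76  0.56] gap 0.999 F [ 0.5  0.  -0.3] T [0.02 0.01 0.02]
266 [ 0.55652921 -0.07734657  0.03001103] [ 0.62206956 -0.01177413  0.04274738] [ 0.59376124 -0.04940127  0.0384772 ]
[-0.02798169  0.04100018  0.05643855]
```

View pics/s3c.png

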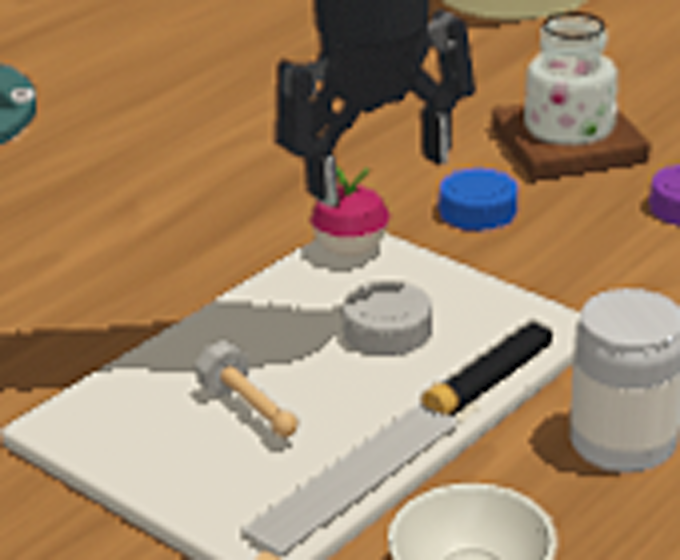

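The crop shows the cap lying flat, top up, at (388,315), clear of everything; press still lying, foot (220,365), knob (285,422). Step 1 looks met (time 0.2 s passed). Now the press knob.

```bash
python3 -m jog '[[0,-0.5,-0.9,0],[0,-0.5,-0.9,-0.3],[0,-0.5,-0.9,0],[0,-0.4,-0.8,0],[0,0,0,0],[0,0,0,0]]' >/dev/null; python3 s.py 0.617 -0.185 0.06; python3 - <<'E'
from h import *
W0=[]
for i in range(2):
  c=cam('scene'); W=cloud(c); k=(W[...,2]>.022)&(W[...,2]<.06)&(W[...,0]>.52)&(W[...,0]<.64)&(W[...,1]<-.135)&(W[...,1]>-.22); W0.append(W[k])
P=np.concatenate(W0); K=P[P[:,0]>.611]; F=P[P[:,0]<.545]; print('knob',K.mean(0),K.min(0),K.max(0)); print('foot',F.mean(0),F.min(0),F.max(0))
print(find(c,'scene','press_knob'))
E
```

```text
t 13.12 p [ 0.6127 -0.1615  0.1201] yawz 1.322 tilt -0.9996 j [ 0.75  0.76 -0.85  1.89  0.77  0.82  0.82] gap 0.995 F [0.  0.9 0. ] T [-0.    0.07  0.04]
units [ 2.   -0.28 -0.74]
knob [ 0.61953524 -0.19125156  0.03596519] [ 0.61238258 -0.20015825  0.02591892] [ 0.62603238 -0.18284192  0.04186768]
foot [ 0.53955799 -0.17529169  0.03951423] [ 0.52952938 -0.18458974  0.02268534] [ 0.54498512 -0.14999303  0.05036822]
[(0.53, array([ 0.548, -0.173,  0.04 ]))]
```

```bash
python3 -m jog '[[0,-0.27,-0.8,0],[0.3,0,0,0],[0.5,0,0,0],[0.5,0,0,0],[0.3,0,0,0],[0,0,0,0],[0,0,0,0]]' >/dev/null; python3 s.py 0.616 -0.187 0.02
```

```text
t 13.85 p [ 0.615  -0.1736  0.068 ] yawz 1.3416 tilt -0.9997 j [ 0.73  0.83 -0.8   1.9   0.84  0.76  0.8 ] gap 0.996 F [ 0.3 -0.7 -0.2] T [-0.02  0.02  0.03]
units [ 1.6  -0.1  -0.45]
```

```bash
python3 -m jog '[[0.3,-0.1,-0.5,0.2],[0.4,0,0,0],[0.4,0,0,0],[0.3,0,0,0],[0,0,0,0],[0,0,0,0]]' >/dev/null; python3 s.py 0.616 -0.187 0.02
```

```text
t 14.35 p [ 0.6158 -0.1899  0.0212] yawz 1.3198 tilt -0.9997 j [ 0.72  0.89 -0.74  1.9   0.91  0.7   0.76] gap 0.996 F [-0.6  0.6 -0.7] T [ 0.   -0.04  0.02]
units [0.04 0.02 0.09]
```

```bash
python3 -m jog '[[0,0.02,0.08,0],[0,0,0,0],[0,0,0,0],[0,0,0,0],[0,0,0,0],[0,0,0,0],[0,0,0,0],[0,0,0,0]]' -1 20 >/dev/null; python3 s.py; python3 -m jog '[[0,0,0,0],[0,0,0,0],[0,0,0,0],[0,0,0,0]]' >/dev/null; python3 s.py
```

```text
t 15.02 p [ 0.6168 -0.1861  0.0231] yawz 1.321 tilt -0.9996 j [ 0.72  0.88 -0.74  1.9   0.91  0.7   0.76] gap 0.189 F [-0.9  0.3 -0.3] T [ 0.01  0.07 -0.03]
t 15.35 p [ 0.6168 -0.1861  0.0232] yawz 1.3208 tilt -0.9996 j [ 0.72  0.88 -0.74  1.9   0.91  0.7   0.76] gap 0.189 F [ 0.4 -0.3  0. ] T [ 0.01  0.05 -0.03]
```

```bash
python3 -m jog '[[-0.4,0.08,0,0],[-0.45,0.2,0,0],[-0.42,0.27,0,0],[0,0,0,0],[0,0,0,0]]' >/dev/null; python3 s.py; python3 - <<'E'
from h import *
c=cam('scene'); a=c['pixels'][160:260,160:300,::-1]; cv2.imwrite('pics/s4c.png',cv2.resize(a,None,fx=4,fy=4,interpolation=2))
E
```

```text
t 15.77 p [ 0.5977 -0.1819  0.0651] yawz 1.3212 tilt -0.9996 j [ 0.75  0.81 -0.79  1.94  0.85  0.73  0.78] gap 0.188 F [-0.3 -0.3 -1.5] T [-0.08  0.05  0.05]
```

View pics/s4c.png

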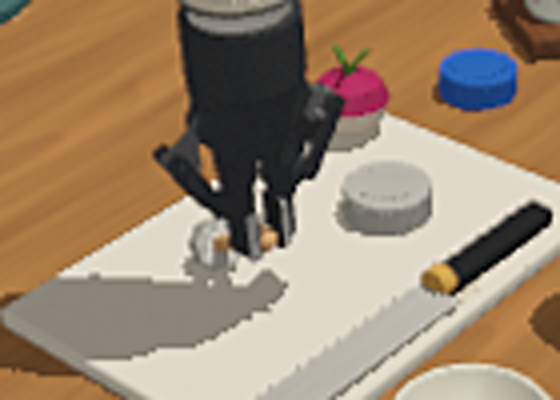

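```bash
cat > pr.py <<'E'
from h import *
c=cam('scene'); W=cloud(c); p=np.array(r.get_state()['ee_pos'])
a=np.array([0.968,-.254])
q=(W[...,:2]-p[:2]); al=q@a; ac=q@np.array([.254,.968])
k=(al>-.12)&(al<.04)&(abs(ac)<.03)&(W[...,2]>.02)&(W[...,2]<.15)
for lo in np.arange(-.12,.04,.008):
    m=k&(al>=lo)&(al<lo+.008)
    if m.sum()>1: print(round(lo+.004,3),m.sum(),'z',W[m][:,2].min().round(3),np.median(W[m][:,2]).round(3),W[m][:,2].max().round(3),'ac',ac[m].min().round(3),ac[m].max().round(3),c['pixels'][m].mean(0).round())
E
python3 pr.py
```

```text
-0.076 7 z 0.03 0.041 0.05 ac -0.016 -0.005 [172. 166. 153.]
-0.068 37 z 0.027 0.044 0.051 ac -0.017 0.01 [161. 157. 147.]
-0.06 37 z 0.02 0.035 0.046 ac -0.017 0.009 [163. 157. 148.]
-0.052 27 z 0.021 0.027 0.05 ac -0.014 0.011 [147. 139. 125.]
-0.044 7 z 0.04 0.045 0.052 ac -0.007 -0.002 [141. 111.  75.]
-0.036 2 z 0.051 0.051 0.052 ac -0.007 -0.007 [118.  90.  57.]
-0.02 4 z 0.12 0.132 0.137 ac -0.023 -0.022 [103.  70.  44.]
-0.012 44 z 0.08 0.118 0.137 ac -0.024 0.016 [71. 68. 63.]
-0.004 52 z 0.064 0.1 0.135 ac -0.029 0.03 [49. 46. 44.]
0.004 179 z 0.066 0.098 0.149 ac -0.03 0.03 [56. 53. 48.]
0.012 194 z 0.067 0.12 0.15 ac -0.025 0.03 [55. 55. 54.]
0.02 2 z 0.133 0.14 0.146 ac 0.013 0.015 [37. 37. 38.]
```

Foot stays on the board at z 0.02 and the stem is rising, so it pivots in the grip. Continue the arc.

```bash
python3 -m jog '[[-0.36,0.34,0,0],[-0.36,0.40,0,0],[-0.3,0.42,0,0],[0,0,0,0],[0,0,0,0]]' >/dev/null; python3 s.py; python3 pr.py
```

```text
t 16.28 p [ 0.5587 -0.1726  0.0963] yawz 1.3212 tilt -0.9997 j [ 0.8   0.74 -0.83  2.01  0.82  0.73  0.78] gap 0.187 F [ 0.3  0.  -1.4] T [-0.06 -0.05 -0.04]
-0.044 6 z 0.045 0.046 0.048 ac -0.006 0.006 [206. 201. 189.]
-0.036 18 z 0.031 0.043 0.046 ac -0.016 0.015 [140. 135. 125.]
-0.028 32 z 0.024 0.039 0.049 ac -0.017 0.017 [119. 111. 100.]
-0.02 59 z 0.02 0.037 0.069 ac -0.017 0.016 [123. 111.  97.]
-0.012 58 z 0.024 0.071 0.15 ac -0.027 0.015 [105.  87.  69.]
-0.004 52 z 0.07 0.122 0.149 ac -0.025 0.013 [66. 56. 46.]
0.004 124 z 0.088 0.121 0.15 ac -0.028 0.027 [61. 55. 49.]
0.012 109 z 0.099 0.125 0.15 ac -0.025 0.028 [80. 76. 70.]
```

```bash
python3 -m jog '[[0.17,0.1,0,0],[0.05,0.3,0,0],[0,0.3,0,0],[0,0.2,0,0],[0,0,0,0],[0,0,0,0]]' >/dev/null; python3 s.py; python3 pr.py
```

```text
t 16.83 p [ 0.5409 -0.1655  0.0915] yawz 1.3216 tilt -0.9991 j [ 0.79  0.72 -0.81  2.07  0.85  0.67  0.74] gap 0.184 F [ 0.7 -0.6  2.2] T [-0.1  -0.12  0.01]
-0.036 2 z 0.033 0.034 0.035 ac -0.005 -0.002 [193. 186. 171.]
-0.028 6 z 0.035 0.035 0.038 ac -0.012 -0.003 [136. 133. 124.]
-0.02 18 z 0.024 0.033 0.147 ac -0.018 0.016 [119. 114. 105.]
-0.012 68 z 0.023 0.042 0.15 ac -0.024 0.017 [105.  89.  73.]
-0.004 117 z 0.02 0.063 0.149 ac -0.029 0.029 [105.  93.  79.]
0.004 155 z 0.021 0.116 0.149 ac -0.028 0.03 [69. 63. 55.]
0.012 117 z 0.094 0.125 0.149 ac -0.024 0.029 [83. 78. 70.]
```

```bash
python3 -m jog '[[0,0,0,0],[0,0,0,0],[0,0,0,0],[0,0,0,0],[0,0,0,0],[0,0,0,0],[0,0,0,0],[0,0,0,0]]' 0.4 20 >/dev/null; python3 s.py; python3 - <<'E'
from h import *
for n in ['scene','top']:
    c=cam(n); W=cloud(c)
    k=(W[...,2]>.018)&(W[...,2]<.112)&(abs(W[...,0]-.535)<.035)&(abs(W[...,1]+.165)<.035)
    px=c['pixels'].astype(int); wood=(px[...,0]-px[...,2]>50)
    for lo in np.arange(.018,.112,.008):
        m=k&(W[...,2]>=lo)&(W[...,2]<lo+.008)
        if m.sum(): print(n,round(lo,3),m.sum(),(m&wood).sum(),W[m&wood].mean(0).round(4) if (m&wood).any() else W[m].mean(0).round(4))
    if n=='scene':
        a=c['pixels'][160:260,160:300,::-1]; cv2.imwrite('pics/s5c.png',cv2.resize(a,None,fx=4,fy=4,interpolation=2))
E
```

```text
t 17.55 p [ 0.539  -0.1654  0.0889] yawz 1.3202 tilt -0.9993 j [ 0.79  0.72 -0.81  2.07  0.85  0.67  0.74] gap 0.702 F [0.8 0.5 0.2] T [-0.04  0.09  0.04]
scene 0.018 34 0 [ 0.532  -0.1699  0.0214]
scene 0.026 67 6 [ 0.5272 -0.165   0.0321]
scene 0.034 13 9 [ 0.527  -0.1649  0.0379]
scene 0.042 9 7 [ 0.5269 -0.1645  0.0464]
scene 0.05 11 8 [ 0.5271 -0.1639  0.0545]
scene 0.058 10 9 [ 0.5261 -0.1646  0.0621]
scene 0.066 13 11 [ 0.5254 -0.1654  0.0708]
scene 0.074 12 11 [ 0.525  -0.164   0.0782]
scene 0.082 8 8 [ 0.5254 -0.1653  0.0864]
scene 0.09 19 12 [ 0.5276 -0.1622  0.0946]
scene 0.098 35 18 [ 0.5276 -0.1618  0.103 ]
scene 0.106 23 12 [ 0.5251 -0.1607  0.1074]
top 0.018 14 0 [ 0.5162 -0.1403  0.0196]
top 0.026 7 0 [ 0.5144 -0.1498  0.0299]
top 0.034 2 0 [ 0.5155 -0.1468  0.0347]
```

View pics/s5c.png

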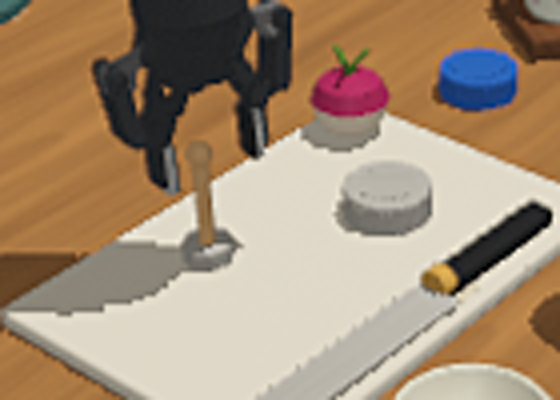

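The press stands upright at crop (205,200), free between the open fingers; cap still flat. Regrip on the knob.

```bash
python3 s.py 0.5235 -0.1615 0.081; python3 -m jog '[[0.1,0.3,0,0],[0.1,0.2,0,0],[0.05,0.1,0,0],[0,0,0,0],[0,0,0,0]]' >/dev/null; python3 s.py 0.5235 -0.1615 0.081
```

```text
t 17.65 p [ 0.539  -0.1654  0.0889] yawz 1.3202 tilt -0.9993 j [ 0.79  0.72 -0.81  2.07  0.85  0.67  0.74] gap 0.7 F [0.8 0.  0. ] T [ 0.    0.02 -0.09]
units [ 0.25  0.54 -0.01]
t 18.07 p [ 0.5191 -0.1602  0.0799] yawz 1.3206 tilt -0.9993 j [ 0.79  0.72 -0.79  2.12  0.88  0.63  0.7 ] gap 0.696 F [-0.2  0.1  0.4] T [-0.04  0.06  0.04]
units [-0.03 -0.16 -0.01]
```

```bash
python3 -m jog '[[0,-0.15,0,0],[0,0,0,0]]' >/dev/null; python3 -m jog '[[0,0,0,0],[0,0,0,0],[0,0,0,0],[0,0,0,0],[0,0,0,0],[0,0,0,0],[0,0,0,0]]' -1 40 >/dev/null; python3 s.py 0.5235 -0.1615 0.081;  python3 -m jog '[[-0.3,0,0,0],[-0.6,0,0,0],[-0.8,0,0,0],[-0.8,0,0,0],[-0.8,0,0,0],[-0.5,0,0,0],[0,0,0,0]]' >/dev/null; python3 s.py 0.5255 0.3025 0.22
python3 - <<'E'
from h import *
c=cam('scene'); a=c['pixels'][100:220,150:290,::-1]; cv2.imwrite('pics/s6c.png',cv2.resize(a,None,fx=4,fy=4,interpolation=2))
E
```

```text
t 18.82 p [ 0.5252 -0.1615  0.0805] yawz 1.3202 tilt -0.9993 j [ 0.79  0.72 -0.79  2.1   0.87  0.64  0.71] gap 0.181 F [0.8 0.3 0.3] T [0.03 0.08 0.  ]
units [-0.02  0.05 -0.01]
t 19.4 p [ 0.5175 -0.1618  0.1992] yawz 1.3225 tilt -0.9995 j [ 0.94  0.57 -0.99  2.04  0.64  0.84  0.91] gap 0.179 F [-0.  -0.  -1.4] T [ 0.01 -0.02 -0.02]
units [-0.5   3.53 15.08]
```

View pics/s6c.png

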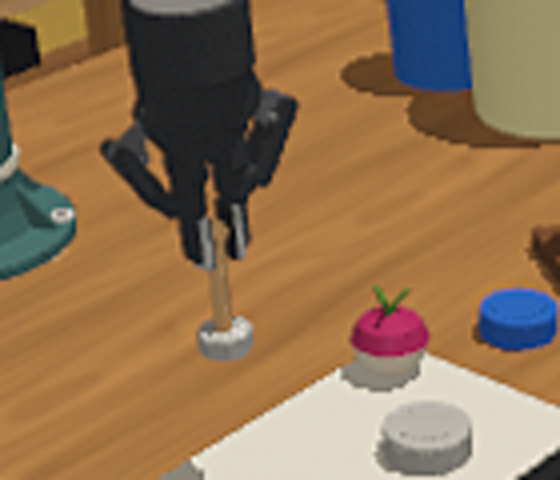

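The press hangs upright at crop (222,290), held by the knob; cap and turnip undisturbed. Carry it to the jar.

```bash
python3 -m jog '[[-0.3,0.1,0.4,0],[-0.3,0.2,0.7,0],[-0.2,0.2,0.85,0],[-0.1,0.2,0.85,0],[0,0.2,0.85,0],[0,0.2,0.85,0],[0,0.2,0.85,0],[0,0.2,0.85,0]]' >/dev/null;python3 -m jog '[[0,0.2,0.85,0],[0,0.2,0.85,0],[0,0.2,0.85,0],[0,0.2,0.85,0],[0,0.2,0.85,0],[0,0.2,0.85,0]]' >/dev/null; python3 s.py 0.5255 0.3025 0.225
```

```text
t 20.62 p [0.5065 0.2025 0.2195] yawz 1.3171 tilt -0.9999 j [ 0.24  0.55 -0.98  2.    0.57  0.9   0.28] gap 0.184 F [ 0.5 -0.4 -2.2] T [-0.   -0.05 -0.05]
units [-0.15  0.22  3.39]
```

```bash
python3 -m jog '[[-0.1,0.15,0.7,0],[-0.05,0.07,0.7,0],[0,0,0.7,0],[0,0,0.4,0],[0,0,0,0],[0,0,0,0],[0,0,0,0]]' >/dev/null; python3 s.py 0.5255 0.3025 0.225
```

```text
t 21.2 p [0.5062 0.2925 0.2203] yawz 1.3379 tilt -0.9998 j [ 0.07  0.6  -0.96  1.91  0.58  0.95  0.18] gap 0.181 F [ 1.   0.  -1.8] T [-0.07  0.01  0.01]
units [-0.16 -0.55  0.47]
```

```bash
python3 -m jog '[[-0.1,-0.35,0.25,0],[0,-0.15,0.12,0.15],[0,0,0,0],[0,0,0,0]]' >/dev/null; python3 s.py 0.5255 0.3025 0.225
cat > foot.py <<'E'
from h import *
c=cam('scene'); W=cloud(c); s=r.get_state(); p=np.array(s['ee_pos'])
px=c['pixels'].astype(int)
near=(np.hypot(W[...,0]-p[0],W[...,1]-p[1])<.06)
zb=p[2]-.0655
d=c['R'][:,2]; h=d[:2]/np.linalg.norm(d[:2])   # horizontal viewing dir
perp=np.array([-h[1],h[0]])
# foot side surface
m=near&(W[...,2]>zb+.001)&(W[...,2]<zb+.016)
P=W[m]; print('foot n',len(P),'z',P[:,2].min().round(4),P[:,2].max().round(4))
l=P[:,:2]@perp; f=P[:,:2]@h
lc=(np.percentile(l,2)+np.percentile(l,98))/2; fc=np.percentile(f,3)+.018
print('width',np.ptp(l).round(4),'foot centre',(lc*perp+fc*h).round(4))
# jar body silhouette 0.03..0.075
j=(np.hypot(W[...,0]-.5255,W[...,1]-.3025)<.06)&(W[...,2]>.03)&(W[...,2]<.07); P=W[j]
(x,y),R_=cv2.minEnclosingCircle(P[:,:2].astype(np.float32)); l=P[:,:2]@perp; f=P[:,:2]@h
print('jar n',len(P),'width',np.ptp(l).round(4),'ctr',(((np.percentile(l,1)+np.percentile(l,99))/2)*perp+(np.percentile(f,3)+.040)*h).round(4))
from scipy.optimize import least_squares
q=least_squares(lambda v:np.hypot(P[:,0]-v[0],P[:,1]-v[1])-.040,[.5255,.3025],loss='soft_l1',f_scale=.001); print('jar fit',q.x.round(4))
k=near&(W[...,2]>zb+.018)&(W[...,2]<p[2]-.003)&(px[...,0]-px[...,2]>35); P=W[k]
for lo in np.arange(zb+.018,p[2],.01):
    t=P[(P[:,2]>=lo)&(P[:,2]<lo+.01)]
    if len(t): print('stem',t.mean(0).round(4),len(t),(t.mean(0)[:2]+.005*h).round(4))
a=c['pixels'][60:180,240:370,::-1]; cv2.imwrite('pics/foot.png',cv2.resize(a,None,fx=5,fy=5,interpolation=2))
E
python3 foot.py
```

```text
t 21.53 p [0.5216 0.2944 0.2209] yawz 1.3184 tilt -0.9998 j [ 0.06  0.62 -0.95  1.87  0.58  0.98  0.18] gap 0.182 F [-0.4 -0.4 -1.7] T [ 0.04 -0.03 -0.03]
units [-0.14 -0.05  0.29]
foot n 61 z 0.157 0.171
width 0.034 foot centre [0.5188 0.2904]
jar n 241 width 0.0773 ctr [0.5245 0.3   ]
jar fit [0.5244 0.3025]
stem [0.5202 0.2904 0.1786] 12 [0.5171 0.2943]
stem [0.5198 0.2895 0.1887] 11 [0.5167 0.2934]
stem [0.5191 0.2904 0.1979] 11 [0.516  0.2944]
stem [0.5216 0.29   0.208 ] 9 [0.5184 0.2939]
stem [0.5217 0.2886 0.2147] 2 [0.5186 0.2925]
```

View pics/foot.png

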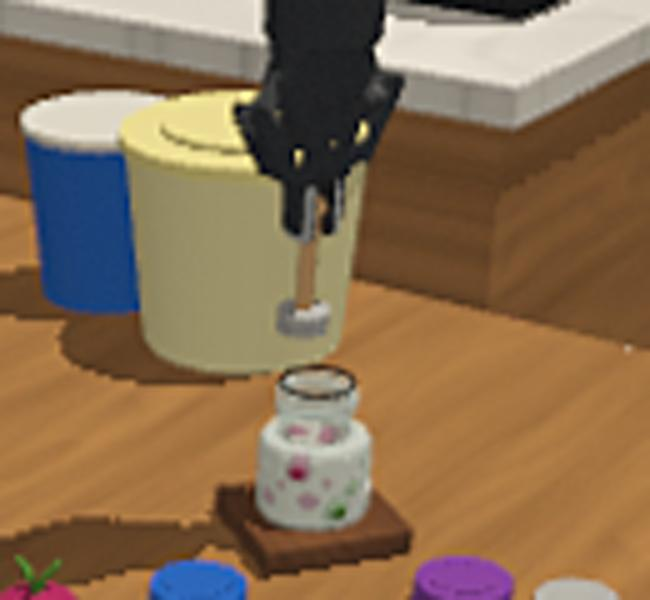

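```bash
python3 -m jog '[[0.2,-0.15,0.37,0],[0.3,0,0,0],[0.2,0,0,0],[0,0,0,0],[0,0,0,0],[0,0,0,0]]' >/dev/null; python3 s.py 0.528 0.304 0.185; python3 foot.py
```

```text
t 22.08 p [0.5274 0.3025 0.1959] yawz 1.3174 tilt -0.9997 j [ 0.03  0.66 -0.92  1.87  0.61  0.95  0.15] gap 0.176 F [ 0.7  0.8 -0.4] T [-0.02 -0.01  0.03]
units [ 0.36 -0.02  0.05]
foot n 58 z 0.1316 0.1464
width 0.0313 foot centre [0.5229 0.3004]
jar n 240 width 0.077 ctr [0.5248 0.2995]
jar fit [0.5244 0.3026]
stem [0.5252 0.2987 0.1524] 11 [0.5221 0.3026]
stem [0.5265 0.2962 0.1636] 8 [0.5234 0.3001]
stem [0.5263 0.2975 0.1747] 12 [0.5232 0.3014]
stem [0.5264 0.2992 0.1839] 10 [0.5233 0.3031]
stem [0.5258 0.2991 0.1901] 2 [0.5227 0.303 ]
```

```bash
python3 -m jog '[[0.2,-0.05,0.03,0],[0.25,0,0,0],[0.2,0,0,0],[0,0,0,0],[0,0,0,0]]' >/dev/null; python3 s.py 0.5289 0.3032 0.1435; python3 foot.py | grep -v stem
```

```text
t 22.55 p [0.5289 0.3032 0.1748] yawz 1.3174 tilt -0.9997 j [ 0.01  0.68 -0.9   1.88  0.64  0.92  0.12] gap 0.177 F [-1.2 -0.  -0.6] T [-0.04 -0.01 -0.03]
units [ 1.04 -0.03  0.  ]
foot n 92 z 0.1103 0.125
width 0.0508 foot centre [0.5299 0.295 ]
jar n 237 width 0.0767 ctr [0.5242 0.2999]
jar fit [0.5242 0.3028]
```

```bash
python3 -m jog '[[0.2,0,0,0],[0.2,0,0,0],[0.1,0,0,0],[0,0,0,0]]' >/dev/null; python3 s.py 0.5289 0.3032 0.1435;  python3 -m jog '[[0.2,0,0,0],[0.15,0,0,0],[0.1,0,0,0],[0,0,0,0]]' >/dev/null; python3 s.py 0.5289 0.3032 0.1435
```

```text
t 22.93 p [0.5287 0.3033 0.1587] yawz 1.317 tilt -0.9997 j [ 0.    0.7  -0.88  1.89  0.66  0.89  0.11] gap 0.176 F [-0.7  0.2 -2.2] T [-0.07  0.01 -0.  ]
units [ 0.51 -0.02  0.  ]
t 23.27 p [0.5285 0.3037 0.1439] yawz 1.3171 tilt -0.9997 j [-0.01  0.71 -0.86  1.9   0.68  0.87  0.09] gap 0.177 F [-0.8 -1.2  0.1] T [-0.03 -0.03 -0.  ]
units [ 0.01 -0.02 -0.01]
```

```bash
python3 -m jog '[[0.05,0,0,0],[0,0,0,0]]' >/dev/null; python3 s.py;  python3 -m jog '[[0,0,0,0],[0,0,0,0],[0,0,0,0],[0,0,0,0],[0,0,0,0],[0,0,0,0]]' 0 20 >/dev/null; python3 s.py; python3 -m jog '[[-0.2,0,0,0],[-0.4,0,0,0],[-0.6,0,0,0],[-0.6,0,0,0],[-0.6,0,0,0],[-0.6,0,0,0],[0,0,0,0]]' >/dev/null; python3 s.py
python3 - <<'E'
from h import *
c=cam('scene'); W=cloud(c); px=c['pixels'].astype(int)
k=(np.hypot(W[...,0]-.5245,W[...,1]-.3025)<.03)&(W[...,2]>.12)&(W[...,2]<.185)&(px[...,0]-px[...,2]>35)
h=c['R'][:2,2]/np.linalg.norm(c['R'][:2,2])
for lo in np.arange(.12,.185,.008):
    t=W[k&(W[...,2]>=lo)&(W[...,2]<lo+.008)]
    if len(t): print(round(lo,3),len(t),(t.mean(0)[:2]+.005*h).round(4),t[:,2].max().round(4))
q=(np.hypot(W[...,0]-.592,W[...,1]+.044)<.05)&(W[...,2]>.03)&(W[...,2]<.06); print('cap',W[q].mean(0))
for m in ['turnip_mid','small_jar_mid','tub_mid']: print(m,find(c,'scene',m)[:1])
a=c['pixels'][90:250,200:400,::-1]; cv2.imwrite('pics/end.png',cv2.resize(a,None,fx=3.5,fy=3.5,interpolation=2))
E
```

```text
t 23.43 p [0.5286 0.3052 0.1442] yawz 1.3173 tilt -0.9998 j [-0.01  0.71 -0.86  1.9   0.68  0.87  0.09] gap 0.177 F [ 0.   0.1 -1.2] T [ 0.   -0.03  0.05]
t 23.93 p [0.5295 0.3059 0.1451] yawz 1.3173 tilt -0.9998 j [-0.01  0.71 -0.86  1.9   0.68  0.87  0.09] gap 0.5 F [0.7 0.1 0.3] T [0.01 0.02 0.02]
t 24.52 p [0.5307 0.3057 0.2425] yawz 1.3186 tilt -0.9998 j [ 0.06  0.61 -0.96  1.82  0.56  1.02  0.19] gap 0.502 F [-0.3  0.7  0.8] T [ 0.03 -0.07 -0.02]
0.12 7 [0.522 0.305] 0.1279
0.128 5 [0.5233 0.3046] 0.1348
0.136 9 [0.5226 0.3038] 0.1437
0.144 7 [0.5231 0.306 ] 0.152
0.152 9 [0.5212 0.3048] 0.1598
0.16 10 [0.5234 0.3038] 0.1674
0.168 7 [0.5216 0.3051] 0.1726
cap [ 0.5929293  -0.04811149  0.03784013]
turnip_mid [(0.83, array([0.505, 0.018, 0.054]))]
small_jar_mid [(0.61, array([0.544, 0.281, 0.044]))]
tub_mid [(0.79, array([ 0.532, -0.475,  0.065]))]
```

View pics/end.png

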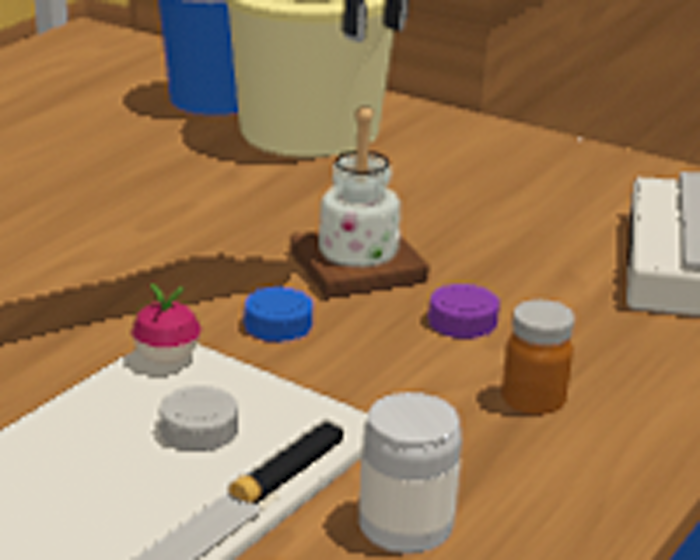

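The press stands upright in the open jar at (363,140). Its top is at z 0.1726 m (0.172 expected) and it is about 3 mm off the jar's axis. The cap lies flat on the board at (198,415) and the gripper is clear. Handing in.

```bash
python3 -c "
from station import r
print(r.hand_in())"
```

```text
the job is handed in; nothing more can be done
None
```

The job is handed in, with about 25 s of the 72 s used; `hand_in()` gives no verdict. All of it looked right in the last checks:

- **Cap:** I unscrewed it in one grip, turning about 2.5 rad anticlockwise until it met the stop. Lifting it off took a brief 44 N pull. The fingertips reached below its rim, so I let it drop about 1 cm onto the board. It lies flat, top side up, at about (0.593, -0.045), well inside the edges.
- **Press on the board:** I tipped it up by the knob and let go. It stood upright before I took it again from above.
- **Press in the jar:** I lowered it slowly onto the pickles and let go. It stands upright about 3 mm from the jar's axis, with its top at 0.1726 m against 0.172 expected. The gripper is clear above it.
- **Other things:** In the last picture none of the things in view looks moved, and the turnip and tub positions matched the first ones within about 4 mm. The dish was out of that view and I did not measure it again.
- **Disagreement:** the search for the small jar last pointed at the pickle jar, which is a false find. The small jar was in its place in the picture.

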